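Release the index pin and run the vial rack out of the filling stand

TASK

The vial rack on the filling stand is locked under the nozzles by the spring pin at its side. Pull the pin's black handle straight up and give it a quarter turn so that it sits in its rest notch and stays out when you let go; then slide the rack's carriage out from under the nozzles until it meets the stop at the loading end, and let go. Leave the pin parked out, keep clear of the glass vials and the nozzle head, and leave the things standing around the stand where they are.

Things in the scene. Friction and masses are not known exactly. Their poses are not given: they have to be found in the camera images.
- station: Vial-filling stand, fixed to the bench: aluminium base plate 12 mm thick, spanning x -172 to +104, y -252 to +252 mm from its origin (on the bench, mid-length, below the vial rack's centre line). Its x points from the pin side (nearer the robot) to the column side, y along the rails from nozzles to loading end, z up. A dark stop block, 38 mm high, stands at each end of the rails.
- pin_handle: Black T-handle of the spring pin, a block 60 x 28 x 22 mm (own x, y, z). Origin at its centre: x -115, y -112.5, z 95.5 mm in the stand's frame with the pin in, its long axis then along the stand's x within 0.05 rad. It rises and turns with the pin. Below it a steel sleeve, 24 mm diameter, top at z 82 mm, on a grey bracket, top at z 58 mm. The vial rack is 76 mm from its centre; else free.
- pin_lift (a joint): How far the pin is pulled up, m: 0 in (locked), 0.012 resting on the carriage plate beside a hole, 0.015 parked in the rest notch, 0.022 upper limit. Its spring pushes it down with 6 N when in, 10 N when parked. Its cross pin rides in a deep slot of the sleeve, so the handle can turn only while lifted by more than 18 mm: lift it 19 to 21 mm.
- pin_turn (a joint): Turn of the handle about the vertical, rad, counter-clockwise seen from above: about 0 when in, parked at +1.57 or -1.57 (either way serves). The rest notch is a wide V: lifted, turned by 70 degrees or more and let down, the pin settles into it by itself and stays. Turned less than 55 degrees it does not catch. Limits 1.85 either way.
- carriage (a joint): How far the carriage is run out, m: 0 locked with its last row of vials under the nozzles, 0.17 against the stop at the loading end. It slides along the stand's +y with 2 N of friction and stays where left. Its plate (180 mm along x, 300 mm along y, top at z 36 mm) passes under the pin and has four 12.5 mm holes 36 mm apart, one per row: an unparked pin drops into the next and locks.
- carriage_handle (a point): Middle of the carriage's steel bow handle: a round bar of 12 mm diameter, 100 mm long along the stand's x, on two uprights; axis at z 76 mm, 34 mm of free height under the bar. It lies at x -70 mm and, with the carriage in, y +52.5 mm in the stand's frame and moves with the carriage along +y. Axes as the stand's. The nearest vials stand 95 mm from it, on its -y side.
- vial_rack: White rack, 78 mm (x) by 150 mm (y), fixed on the carriage, with 2 x 4 open glass vials of 28 mm diameter, their tops at z 103 mm. Origin at bench height on the rack's centre line, 2 mm on the -y side of its middle; axes as the stand's. Not to be touched.
- filling_head: Nozzle head, fixed on the stand: steel column of 18 mm diameter at x +75, y -56.5 mm in the stand's frame, 191 mm high, with an arm to a white manifold (70 mm along x, 24 mm along y, z 142 to 164 mm, centred at x 0, y -56.5 mm) and two nozzles ending at z 114 mm. Its origin and axes are the stand's. Not to be touched.
- reagent_bottle: Bystander: amber bottle, 80 mm diameter, 165 mm high, standing on the bench past the nozzle end (-y) of the stand. Origin at the centre of its underside.
- beaker: Bystander: empty glass beaker, 72 mm across the rim, 92 mm high, standing on the bench past the nozzle end (-y) of the stand. Origin at the centre of its underside.
- cap_tub: Bystander: low white tub of black vial caps, 85 x 115 x 42 mm, on the bench past the loading end of the stand. Origin at the centre of its underside.

How it is judged:
By the outcome, as a careful person would: the job done as asked, in the order asked, and still so for the second after the job is handed in, with the robot touching nothing.
It also fails if it takes over 48 s, if anything falls off the work surface, if the arm or the gripper's body presses on something with over 40 N, if the wrist force passes 120 N, or if a joint passes its speed limit or range.

ROBOT

A 6-joint arm with a two-finger parallel gripper is mounted at the origin on the work surface. World frame = base frame: x ahead of the robot, y to its left, z up, the work surface at z = 0. Lengths are in m, angles in rad, forces in N, time in s.
With the tool pointing down it reaches from about 0.375 to 0.9 m from the base axis. Payload 3.1 kg.
Tool frame: the origin (TCP) lies between the finger pads; the fingertips stand 11 mm ahead of it and the grasp point (between the pads) lies 8 mm behind it; z points along the fingers, y is the direction in which the jaws open and shut (so a half turn about z gives the same grasp; the last joint's range is limited). The gripper opens to 85 mm and grips with 20 to 120 N. Pads are 22 mm wide; open, the fingers measure 114 mm over their backs; the gripper's body (76 mm by 85 mm) begins 54 mm behind the grasp point. The pads swing forward as they close: fully open they stand 13 mm farther back than shut.
Start: joints at [-1.369, 0.527, 1.433, -0, 1.181, -0.178], TCP at [0.232, -0.58, 0.21] pointing down, gripper open.
Joint ranges: [-3.08, 3.08], [-0.75, 2.2], [0.22, 2.44], [-1.43, 4.57], [0, 2.65], [-2.85, 2.85]. Speed limits (rad/s): [2.79, 2.79, 3.14, 3.14, 3.14, 3.14].

INTERFACE

Orientations are given as a unit quaternion [x, y, z, w].
In Python, from station import manip gives the robot as it stands. The module is installed in compiled form; this text tells all that it offers.
- The arm moves only by the tool arm_command, never from a script. Its argument "rows" is a list of rows, each a list of 3 entries, a list of its own where there are three numbers: the shift along the world's x, y, z in mm, then the turn about the world's z in rad, then the closure, from -1 (fully open) to 1 (shut), so that 0 is half open. A call has 1 to 12 rows; each row shifts and turns the commanded pose from where the row before left it; what a row does not reach is not made up. A row lasts 1/8 s, in which the tool goes at most 62.5 mm and 10.7 degrees, less where a joint would pass 70% of its speed; a pose out of reach is approached as far as the arm can. A call with a gripper value outside its range is refused whole. The fingers move at their own pace and stop on an object; "squeeze" is the grip in N (left out, the last holds). Time passes only in rows, so rows that do not move let the fingers close. It gives the time, the measured TCP pose, the force and the opening at its end, in the units of the state.
- manip.sense(): the state, without advancing time (a new reading comes with each control period).
- manip.snapshot(name): name is "side" or "top"; returns the picture (420x560x3 uint8, blue, green, red); there is no depth.
- manip.get_calibration(name): a dict with "fovy" (degrees; the focal length in pixels is half the picture's height over the tangent of half this angle, whatever the lens; pixels are square), "cx", "cy" (the principal point, pixels), "k1" (the pictures are not rectified: a ray, as slopes to the right and down, at radius r is drawn at 1 + k1 r^2 times it, then the intrinsics apply), "R" (3x3) and "t" (3): a world point X has camera coordinates R X + t. Camera axes: x right, y down, z forward; pixel columns grow to the right and rows downward; lengths in m; the calibration is good to about 2 mm. A picture is of the moment at which its call begins. get_calibration takes no time and is no camera call.
- manip.sign_off(): hands the job in, once; it reports no verdict.
The state is a dict: "t": time; "q": joint angles; "qd": joint speeds; "tau": joint torques, N m; "tcp_pos": TCP position; "tool_rot": TCP orientation; "force": force on the tool from outside, world axes, zero at the start; "ft_torque": the same for the moment, N m; "finger_gap": opening from 0.0 (shut) to 1.0 (fully open).
Only numpy, scipy, OpenCV 4.12 (cv2) and the standard library are available. Lean on these libraries where they do the work, as an engineer would, in place of code of your own. Each camera call takes 0.05 s, during which the arm holds its last target.

## Working session

There is one attempt and no reset: what is moved stays moved. The work goes in short steps, Python scripts to look and compute and a tool call to move; the robot and the scene stay as the last step left them, time stands still between calls to the robot, and variables do not carry over. Pictures are saved under pics/ and viewed, and the job is handed in when it is done.

Besides the shell and the picture viewer there is one more tool, called after "Request:" in YAML: its name, and indented under it one key for each argument. arm_command: Moves the arm, as the interface text tells. Its arguments: {"type":"object","properties":{"rows":{"type":"array","items":{"type":"array"}},"squeeze":{"type":"number"}},"required":["rows"]}

```bash
mkdir -p pics; python3 - <<'E'
from station import manip
import cv2
for n in("side","top"):
    cv2.imwrite(f"pics/{n}0.png",manip.snapshot(n)); c=manip.get_calibration(n); print(n,c)
s=manip.sense(); print(s)
E
```

```text
side {'fovy': 48.66656236011441, 'cx': 290.24601281561803, 'cy': 205.6008333077054, 'k1': 0.03147752372380886, 'R': array([[-0.99932706, -0.03445903, -0.01256997],
       [-0.01209423,  0.63307592, -0.77399523],
       [ 0.03462887, -0.77332235, -0.63306665]]), 't': array([0.4981881 , 0.10453968, 1.23320101])}
top {'fovy': 57.30924055347606, 'cx': 279.6911070494321, 'cy': 213.1027972669495, 'k1': -0.11090372465903722, 'R': array([[ 0.01752236, -0.99982378, -0.00673595],
       [-0.99760552, -0.01703189, -0.06703097],
       [ 0.06690443,  0.00789436, -0.99772816]]), 't': array([-0.02173341,  0.50369679,  0.9368208 ])}
{'t': 0.1, 'q': array([-1.36946499e+00,  5.28371779e-01,  1.43375976e+00,  3.56958380e-05,
        1.18141001e+00, -1.78485674e-01]), 'qd': array([ 1.76913165e-03, -1.24868505e-03, -2.35738494e-03, -1.87771211e-05,
        1.46272561e-03,  6.72838897e-04]), 'tau': array([ 1.78837045e-04, -4.43304634e+01, -1.78585857e+01, -2.39765050e-04,
        3.88647895e-03, -4.16595782e-06]), 'tcp_pos': array([ 0.23162728, -0.57976651,  0.20943698]), 'tool_rot': array([ 9.82022326e-01,  1.88762289e-01,  5.37345509e-06, -9.74573441e-04]), 'force': array([ 0.16797882, -0.72862703, -0.73341819]), 'ft_torque': array([ 0.04895062, -0.04100413, -0.00091276]), 'finger_gap': 1.0004428684102868}
```

View pics/side0.png

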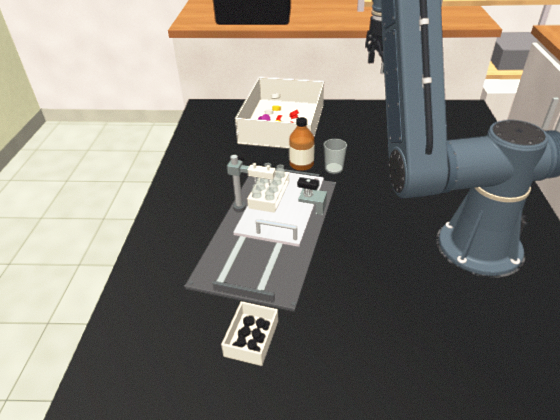

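View pics/top0.png

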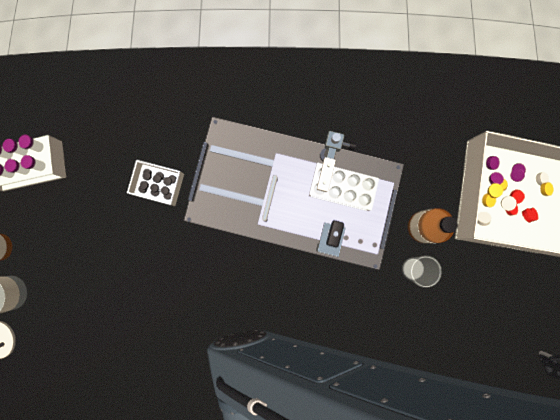

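```bash
python3 - <<'E'
import cv2
i=cv2.imread("pics/top0.png"); cv2.imwrite("pics/t_a.png",cv2.resize(i[105:285,170:420],None,fx=3.2,fy=3.2,interpolation=cv2.INTER_CUBIC)[:, :800])
i=cv2.imread("pics/side0.png"); cv2.imwrite("pics/s_a.png",cv2.resize(i[145:305,180:350],None,fx=3.7,fy=3.7,interpolation=cv2.INTER_CUBIC))
E
```

```text
(no output)
```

View pics/t_a.png

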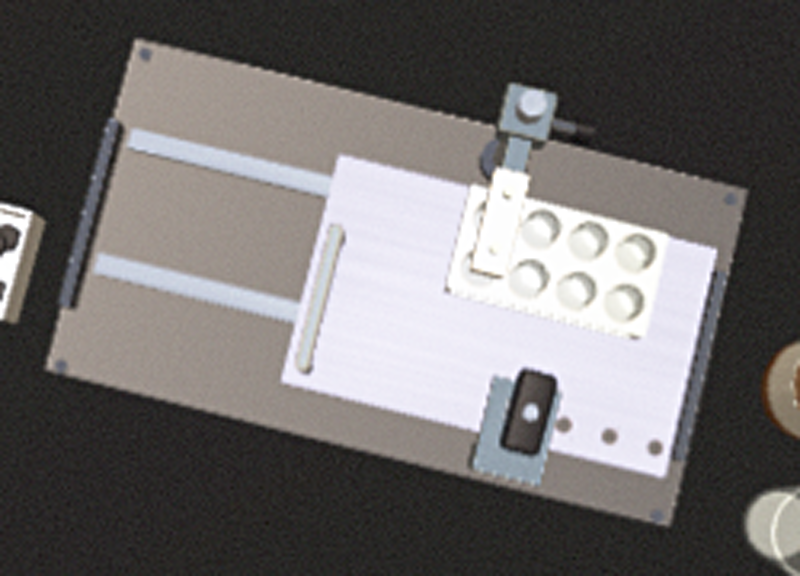

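View pics/s_a.png

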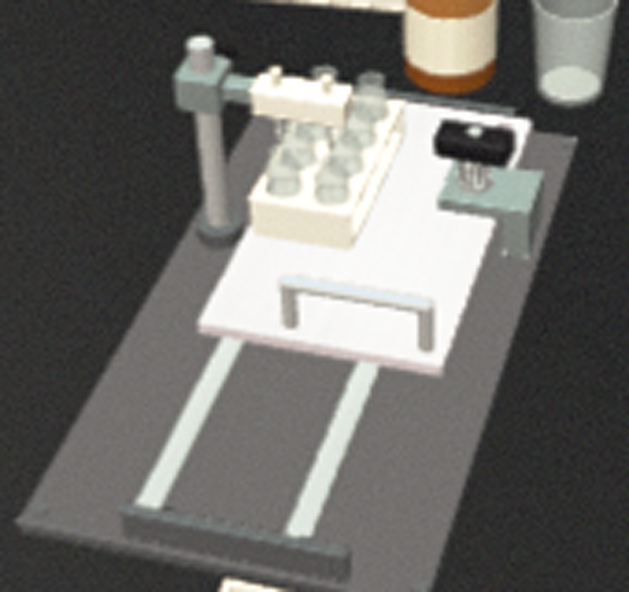

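```bash
cat > h.py <<'E'
import numpy as np, cv2
from station import manip
def proj(n,X):
    c=manip.get_calibration(n); f=210/np.tan(np.radians(c['fovy'])/2)
    p=np.atleast_2d(X)@c['R'].T+c['t']; s=p[:,:2]/p[:,2:]; r2=(s**2).sum(1,keepdims=True)
    return s*(1+c['k1']*r2)*f+[c['cx'],c['cy']]
def unproj(n,uv,z):
    from scipy.optimize import fsolve
    return np.r_[fsolve(lambda a:(proj(n,[a[0],a[1],z])[0]-uv),[.6,0]),z]
def st(p,X):
    X=np.atleast_2d(X)/1000.; c,s=np.cos(p[2]),np.sin(p[2])
    return np.c_[p[0]+c*X[:,0]-s*X[:,1],p[1]+s*X[:,0]+c*X[:,1],X[:,2]]
E
cat > fit.py <<'E'
from h import *
from scipy.optimize import least_squares
T=[((135,40),(104,252,12)),((747,188),(104,-252,12)),((670,525),(-172,-252,12)),((47,370),(-172,252,12)),((529,412),(-115,-112.5,106.5)),((337,230),(-20,52.5,82)),((304,370),(-120,52.5,82))]
S=[((20,521),(104,252,12)),((577,138),(-172,-252,12)),((475,131),(-115,-112.5,106.5))]
tp=np.array([(np.array(a)+.5)/3.2-.5+[170,105] for a,_ in T]);tx=[b for _,b in T]
sp=np.array([(np.array(a)+.5)/3.7-.5+[180,145] for a,_ in S]);sx=[b for _,b in S]
def res(p,w): 
    r=[]
    if 't' in w: r.append(proj('top',st(p,tx))-tp)
    if 's' in w: r.append(proj('side',st(p,sx))-sp)
    return np.vstack(r).ravel()
for w in('t','s','ts'):
    r=least_squares(res,[.55,0,-.2],args=(w,)); print(w,r.x,r.fun.reshape(-1,2).round(1).tolist())
p=r.x; print(st(p,[(-115,-112.5,95.5),(-70,52.5,76),(-70,222.5,76),(0,-2,0)]))
E
python3 fit.py
```

```text
t [ 0.59153694 -0.05630697 -0.22505965] [[-0.2, -0.4], [0.1, -0.1], [0.3, 0.9], [-0.6, 0.8], [0.8, 0.1], [-0.2, 0.4], [-0.3, -1.7]]
s [ 0.58948236 -0.05422489 -0.2230992 ] [[-0.2, 0.3], [0.2, -0.5], [0.1, -0.0]]
ts [ 0.59104977 -0.0560356  -0.22462211] [[-0.4, -0.1], [0.0, 0.1], [0.2, 1.0], [-0.7, 1.0], [0.7, 0.3], [-0.3, 0.7], [-0.4, -1.5], [-0.8, -0.4], [-0.2, -0.8], [-0.4, -0.4]]
[[ 0.45388074 -0.14009454  0.0955    ]
 [ 0.53450203  0.01073718  0.076     ]
 [ 0.57236749  0.17646649  0.076     ]
 [ 0.59060429 -0.05798535  0.        ]]
```

Request:
arm_command:
  rows:
    - [[0,0,30],0,-0.4]
    - [[0,20,20],-0.06,-0.4]
    - [[22,40,0],-0.06,-0.4]
    - [[22,40,0],-0.06,-0.4]
    - [[22,40,0],-0.06,-0.4]
    - [[22,40,0],-0.06,-0.4]
    - [[22,40,0],-0.06,-0.4]
    - [[22,40,0],-0.06,-0.4]
    - [[22,40,0],-0.06,-0.4]
    - [[22,40,0],-0.06,-0.4]
    - [[22,40,0],-0.06,-0.4]
    - [[24,60,0],-0.005,-0.4]
  squeeze: 40

```text
t: 1.6
tcp_pos: [0.4538, -0.1417, 0.2602]
tool_rot: [0.994, -0.113, 0.0, 0.0]
force: [0.8, -0.6, -0.2]
finger_gap: 0.7
```

Request:
arm_command:
  rows:
    - [[0,1,-50],0,-0.4]
    - [[0,0,-50],0,-0.4]
    - [[0,0,-20],0,-0.4]
    - [[0,0,0],0,-0.4]
    - [[0,0,0],0,-0.4]

```text
t: 2.22
tcp_pos: [0.4535, -0.1418, 0.141]
tool_rot: [0.994, -0.112, 0.001, 0.0]
force: [0.8, 0.5, -0.1]
finger_gap: 0.699
```

```bash
python3 - <<'E'
from h import *
print(manip.sense()['tcp_pos'])
i=manip.snapshot('top'); j=manip.snapshot('side')
a=cv2.resize(i[180:290,280:390],None,fx=5,fy=5,interpolation=cv2.INTER_CUBIC); cv2.imwrite("pics/t1.png",a)
cv2.imwrite("pics/s1.png",cv2.resize(j[120:240,240:380],None,fx=5,fy=5,interpolation=cv2.INTER_CUBIC))
E
```

```text
[ 0.45354949 -0.14179301  0.14096893]
```

View pics/t1.png

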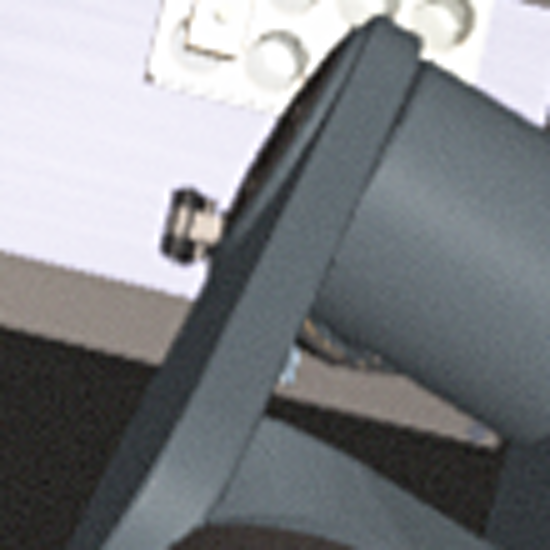

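View pics/s1.png

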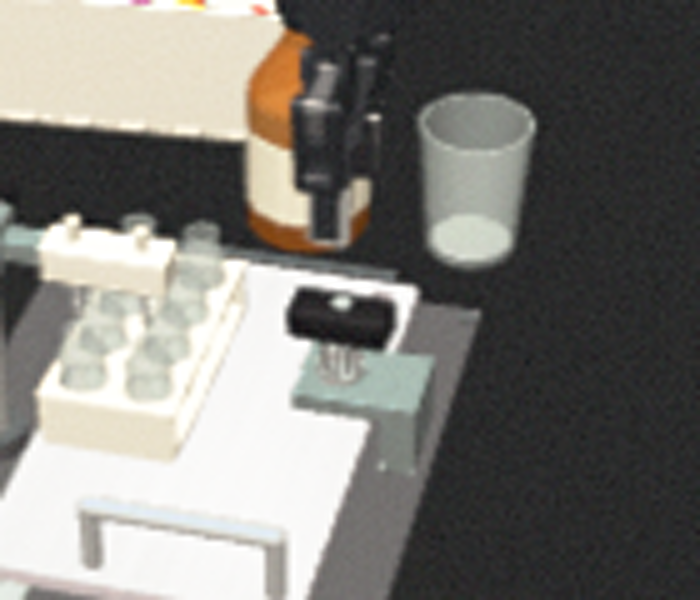

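Request:
arm_command:
  rows:
    - [[0,1,-15],0,-0.4]
    - [[0,1,-15],0,-0.4]
    - [[0,0,-12],0,-0.4]
    - [[0,0,-6],0,-0.4]
    - [[0,0,0],0,-0.4]

```text
t: 2.95
tcp_pos: [0.453, -0.1395, 0.0922]
tool_rot: [0.994, -0.112, -0.0, -0.0]
force: [0.3, 0.6, -0.2]
finger_gap: 0.701
```

Request:
arm_command:
  rows:
    - [[0,0,0],0,1]
    - [[0,0,0],0,1]
    - [[0,0,0],0,1]
    - [[0,0,0],0,1]
    - [[0,0,0],0,1]
    - [[0,0,0],0,1]

```text
t: 3.7
tcp_pos: [0.4529, -0.1394, 0.0923]
tool_rot: [0.994, -0.112, 0.0, 0.0]
force: [0.5, -1.1, 1.0]
finger_gap: 0.004
```

```bash
python3 - <<'E'
from h import *
s=manip.sense();print(s['tcp_pos'],s['force'],s['finger_gap'])
j=manip.snapshot('side')
cv2.imwrite("pics/s2.png",cv2.resize(j[120:240,240:380],None,fx=5,fy=5,interpolation=cv2.INTER_CUBIC))
E
```

```text
[ 0.45294922 -0.13942115  0.09232895] [ 0.46878906 -1.09276587  0.96595259] 0.00362440797492176
```

View pics/s2.png

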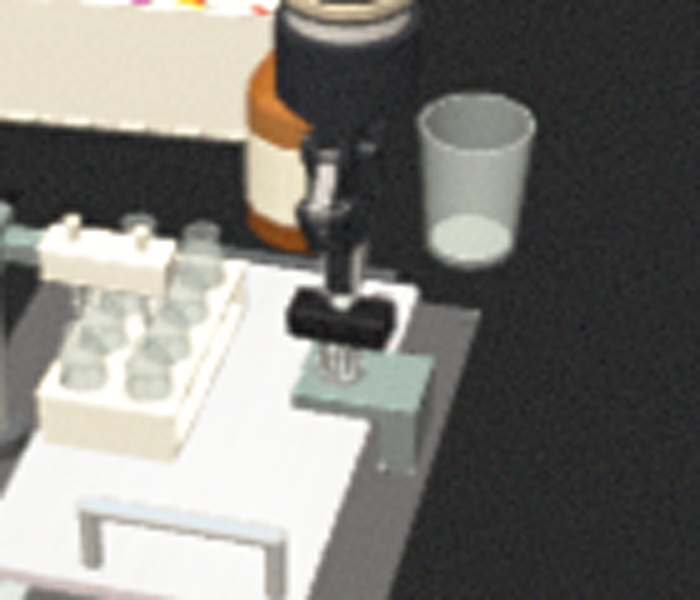

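```bash
python3 - <<'E'
from h import *
p=np.array([.453,-.1394,.0923])
for dz in(-.011,0,.008,.03,.05): print(dz,(proj('side',p+[0,0,dz])-[240,120])*5)
# expected finger at earlier open pose: jaw half 30mm
d=np.array([-np.sin(-.2246),np.cos(-.2246),0])
for h in(.03,-.03,): print(h,(proj('side',np.array([.4535,-.1418,.141-.011])+h*d)-[240,120])*5)
print((proj('side',st([.59105,-.05604,-.2246],[(-115,-112.5,106.5),(-115,-98.5,84.5)]))-[240,120])*5)
E
```

```text
-0.011 [[338.89439932 335.28538404]]
0 [[339.11895106 319.55762422]]
0.008 [[339.28394751 308.01226796]]
0.03 [[339.74517937 275.78802819]]
0.05 [[340.17428968 245.87335039]]
0.03 [[326.34960266 292.99095008]]
-0.03 [[351.25785742 231.68908788]]
[[337.82874944 298.23992025]
 [331.64781518 344.61559661]]
```

```bash
python3 - <<'E'
from h import *
p=np.array([.2316,-.5798,.2094])
for n in('side','top'):
  print(n,proj(n,[p,p-[0,0,.011],p+[0,0,.05]]).round(1).tolist())
i=cv2.imread('pics/side0.png');cv2.imwrite('pics/z1.png',cv2.resize(i[0:100,330:430],None,fx=6,fy=6,interpolation=cv2.INTER_CUBIC))
i=cv2.imread('pics/top0.png');cv2.imwrite('pics/z2.png',cv2.resize(i[320:420,460:560],None,fx=6,fy=6,interpolation=cv2.INTER_CUBIC))
j=manip.snapshot('side');cv2.imwrite("pics/s3.png",cv2.resize(j[155:205,285:335],None,fx=12,fy=12,interpolation=cv2.INTER_CUBIC))
j=manip.snapshot('top');cv2.imwrite("pics/t3.png",j)
E
```

```text
side [[375.3, 77.7], [374.9, 80.8], [376.9, 63.1]]
top [[548.4, 341.8], [545.1, 340.6], [564.2, 347.7]]
```

View pics/z1.png

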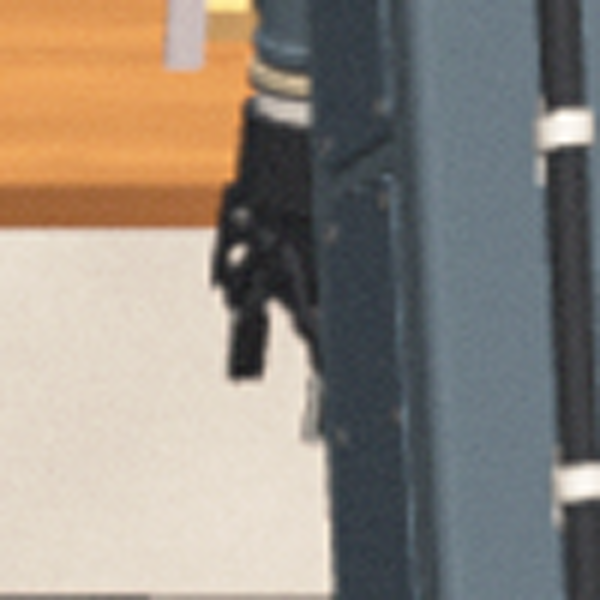

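View pics/z2.png

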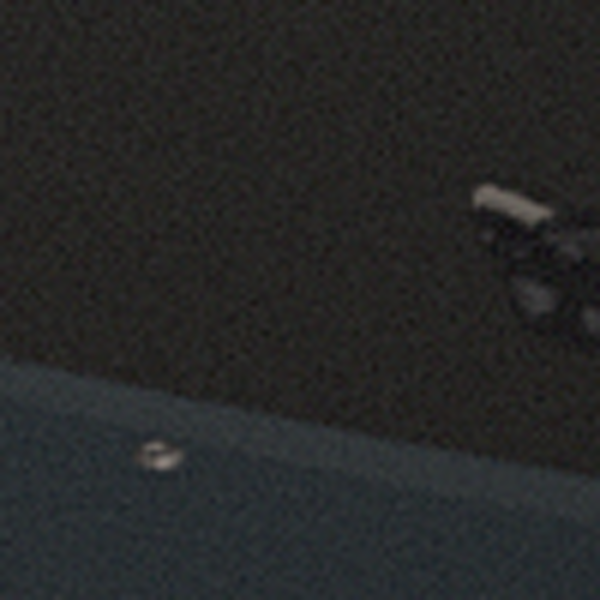

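View pics/s3.png

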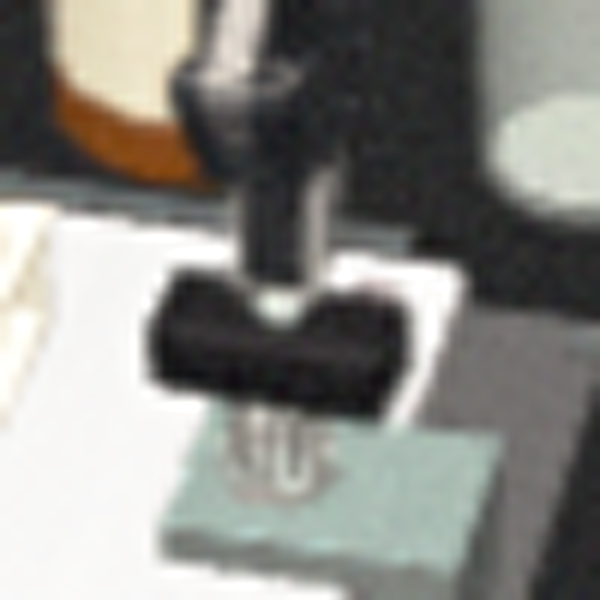

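View pics/t3.png

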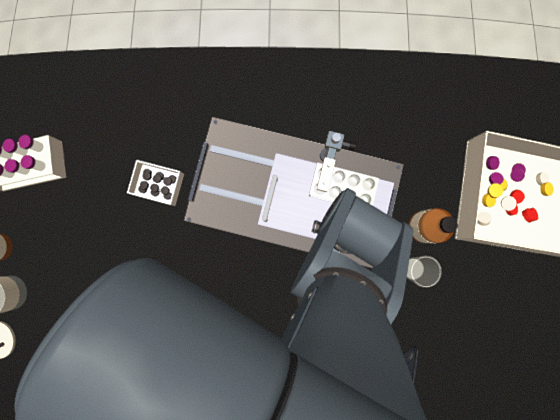

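```bash
python3 - <<'E'
from h import *
from scipy.optimize import least_squares
def tri(s,t): 
    r=least_squares(lambda X:np.r_[proj('side',X)[0]-s,proj('top',X)[0]-t],[.2,-.5,.2]); return r.x,r.fun
X,f=tri((382,73.3),(541,352.5)); print(X,f)
p=np.array([.2316,-.5798,.2094]); print('exp A',p+.0425*np.array([-.37,.93,0])+[0,0,.002])
print('fk radius',np.hypot(.2316,.5798))
E
```

```text
[ 0.21902091 -0.5400602   0.24166703] [-0.45045289  0.07430621  0.00152812  0.28496206]
exp A [ 0.215875 -0.540275  0.2114  ]
fk radius 0.6243449367136727
```

Request:
arm_command:
  rows:
    - [[0,0,0],0,-0.4]
    - [[0,0,0],0,-0.4]
    - [[0,0,0],0,-0.4]
    - [[0,0,-6],0,-0.4]
    - [[0,0,-6],0,-0.4]
    - [[0,0,0],0,-0.4]

```text
t: 4.6
tcp_pos: [0.4524, -0.1391, 0.0796]
tool_rot: [0.994, -0.112, -0.001, -0.0]
force: [0.1, 0.4, -0.4]
finger_gap: 0.701
```

```bash
python3 - <<'E'
from h import *
s=manip.sense();print(s['tcp_pos'],s['force'],s['finger_gap'])
j=manip.snapshot('side');cv2.imwrite("pics/s4.png",cv2.resize(j[145:205,275:335],None,fx=10,fy=10,interpolation=cv2.INTER_CUBIC))
E
```

```text
[ 0.45243885 -0.1391453   0.07959882] [ 0.09890768  0.4398005  -0.36864781] 0.7014584112173458
```

View pics/s4.png

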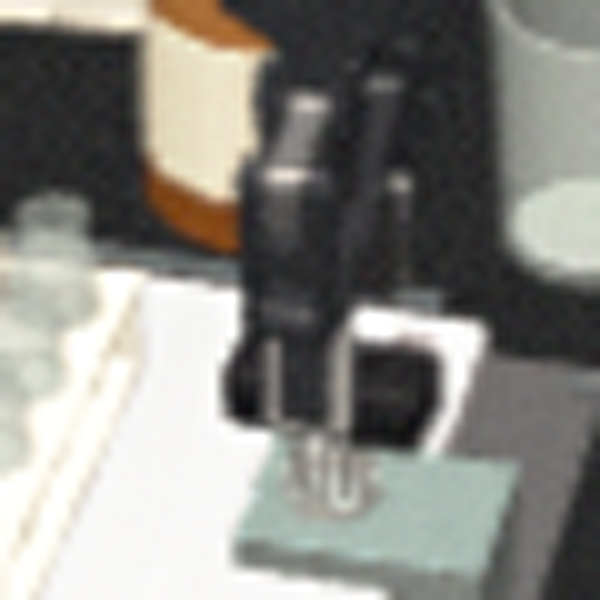

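Request:
arm_command:
  rows:
    - [[1,-1,-5],0,-0.4]
    - [[0,0,-5],0,-0.4]
    - [[0,0,-2],0,-0.4]
    - [[0,0,0],0,-0.4]
    - [[0,0,0],0,1]
    - [[0,0,0],0,1]
    - [[0,0,0],0,1]
    - [[0,0,0],0,1]
    - [[0,0,0],0,1]

```text
t: 5.78
tcp_pos: [0.454, -0.1397, 0.0686]
tool_rot: [0.994, -0.113, 0.0, -0.0]
force: [1.0, 5.1, 6.0]
finger_gap: 0.316
```

```bash
python3 - <<'E'
from h import *
s=manip.sense();print(s['tcp_pos'],s['force'],s['ft_torque'],s['finger_gap'])
j=manip.snapshot('side');cv2.imwrite("pics/s5.png",cv2.resize(j[145:205,275:335],None,fx=10,fy=10,interpolation=cv2.INTER_CUBIC))
E
```

```text
[ 0.45398435 -0.1397472   0.06863347] [1.04754407 5.12102834 6.01085594] [ 0.8386387  -0.18541657 -0.01011059] 0.3163540927230257
```

View pics/s5.png

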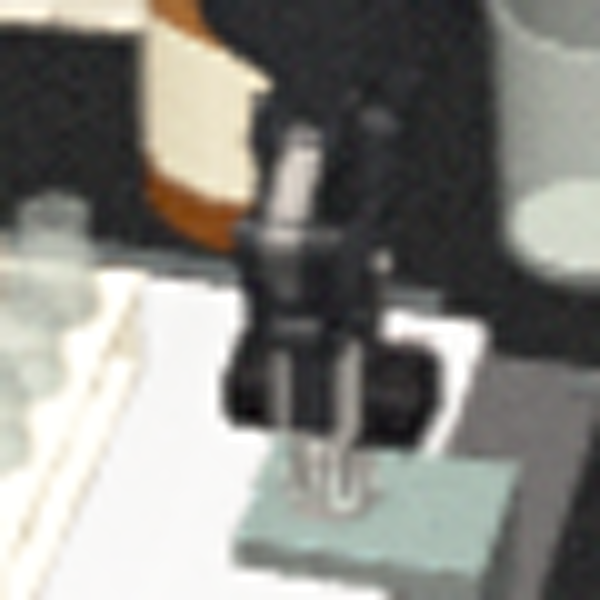

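Request:
arm_command:
  rows:
    - [[0,1,0],0,1]
    - [[0,0,0],0,1]
    - [[0,0,5],0,1]
    - [[0,0,5],0,1]
    - [[0,0,5],0,1]
    - [[0,0,5],0,1]
    - [[0,0,0],0,1]
    - [[0,0,0],0,1]
  squeeze: 60

```text
t: 6.82
tcp_pos: [0.4538, -0.1394, 0.0881]
tool_rot: [0.994, -0.112, -0.0, -0.0]
force: [1.6, 0.8, -11.0]
finger_gap: 0.31
```

```bash
python3 - <<'E'
from h import *
s=manip.sense();print(s['tcp_pos'],s['force'],s['ft_torque'],s['finger_gap'])
j=manip.snapshot('side');cv2.imwrite("pics/s6.png",cv2.resize(j[145:205,275:335],None,fx=10,fy=10,interpolation=cv2.INTER_CUBIC))
E
```

```text
[ 0.45381816 -0.1393928   0.08813551] [  1.60683132   0.76269548 -11.04210032] [-0.08711082 -0.36677976 -0.00582696] 0.3104447394580683
```

View pics/s6.png

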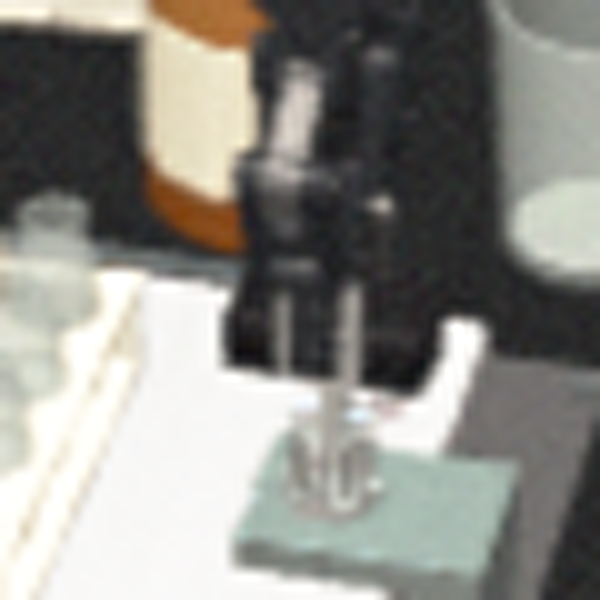

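Request:
arm_command:
  rows:
    - [[0,0,0.5],0.12,1]
    - [[0,0,0],0.12,1]
    - [[0,0,0],0.12,1]
    - [[0,0,0],0,1]

```text
t: 7.38
tcp_pos: [0.454, -0.1393, 0.0886]
tool_rot: [0.998, 0.067, 0.0, -0.0]
force: [2.3, 1.2, -11.8]
finger_gap: 0.314
```

```bash
python3 - <<'E'
from h import *
s=manip.sense();print(s['tcp_pos'],s['force'],s['ft_torque'],s['finger_gap'],s['tool_rot'])
E
```

```text
[ 0.45397097 -0.13928478  0.08864324] [  2.29909422   1.18321591 -11.78204857] [-0.00067575 -0.5303764  -0.01950956] 0.3136834398384131 [ 9.97782200e-01  6.65632258e-02  2.59286579e-05 -1.30019491e-04]
```

Request:
arm_command:
  rows:
    - [[0,0,0],0.15,1]
    - [[0,0,0],0.15,1]
    - [[0,0,0],0.15,1]
    - [[0,0,0],0.15,1]
    - [[0,0,0],0.15,1]
    - [[0,0,0],0.15,1]
    - [[0,0,0],0.15,1]
    - [[0,0,0],0.16,1]
    - [[0,0,0],0,1]

```text
t: 8.5
tcp_pos: [0.454, -0.1388, 0.0887]
tool_rot: [0.784, 0.621, 0.0, -0.0]
force: [2.0, 4.0, -11.1]
finger_gap: 0.311
```

```bash
python3 - <<'E'
from h import *
s=manip.sense();print(s['tcp_pos'],s['force'],s['ft_torque'],s['finger_gap'],s['tool_rot'],s['q'])
j=manip.snapshot('side');cv2.imwrite("pics/s7.png",cv2.resize(j[145:205,275:335],None,fx=10,fy=10,interpolation=cv2.INTER_CUBIC))
E
```

```text
[ 0.45395162 -0.13875341  0.08867489] [  1.98499919   4.00821694 -11.0802927 ] [ 0.64614929 -0.97171457  0.01493679] 0.31062018941415465 [ 7.83672959e-01  6.21173349e-01  4.25608406e-04 -4.27947564e-04] [-5.33422139e-01  5.33347493e-01  1.91473902e+00  1.72245068e-03
  6.94000187e-01 -3.04428528e-01]
```

View pics/s7.png

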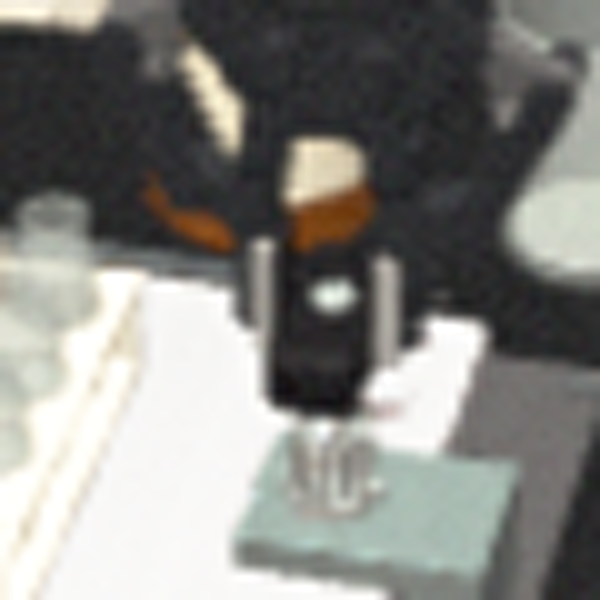

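Request:
arm_command:
  rows:
    - [[0,0,-2.5],0,1]
    - [[0,0,-2.5],0,1]
    - [[0,0,0],0,1]
    - [[0,0,0],0,1]

```text
t: 9.05
tcp_pos: [0.4539, -0.1388, 0.0839]
tool_rot: [0.784, 0.621, 0.0, -0.0]
force: [2.8, 5.4, -9.1]
finger_gap: 0.313
```

Request:
arm_command:
  rows:
    - [[0,0,-1],0,1]
    - [[0,0,0],0,1]
    - [[0,0,0],0,-0.2]
    - [[0,0,0],0,-0.3]
    - [[0,0,0],0,-0.3]
    - [[0,0,0],0,-0.3]

```text
t: 9.8
tcp_pos: [0.454, -0.1397, 0.083]
tool_rot: [0.782, 0.623, -0.0, 0.0]
force: [0.5, 0.4, 0.6]
finger_gap: 0.65
```

```bash
python3 - <<'E'
from h import *
s=manip.sense();print(s['tcp_pos'],s['force'],s['ft_torque'],s['finger_gap'])
j=manip.snapshot('side');cv2.imwrite("pics/s8.png",cv2.resize(j[145:205,275:335],None,fx=10,fy=10,interpolation=cv2.INTER_CUBIC))
E
```

```text
[ 0.45398152 -0.13968092  0.08298291] [0.4895392  0.41696862 0.6239155 ] [ 0.03575321 -0.05565877 -0.03639545] 0.650499471891607
```

View pics/s8.png

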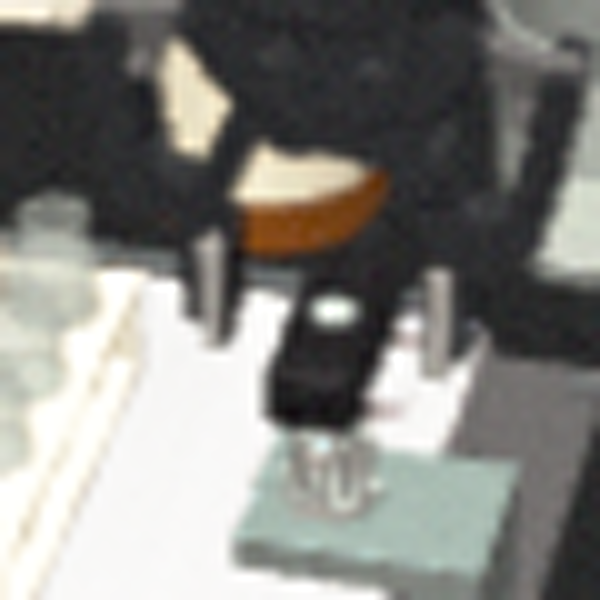

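Request:
arm_command:
  rows:
    - [[0,0,30],0,-0.3]
    - [[0,0,40],0,-0.3]
    - [[0,8,50],-0.14,-0.3]
    - [[9,16,0],-0.16,-0.3]
    - [[9,16,0],-0.16,-0.3]
    - [[9,16,0],-0.16,-0.3]
    - [[9,16,0],-0.16,-0.3]
    - [[9,16,0],-0.16,-0.3]
    - [[9,16,0],-0.16,-0.3]
    - [[9,16,0],-0.16,-0.3]
    - [[9,16,0],-0.16,-0.3]
    - [[9,15,0],-0.147,-0.3]

```text
t: 11.35
tcp_pos: [0.5349, 0.0122, 0.2026]
tool_rot: [0.994, -0.113, -0.0, 0.0]
force: [0.1, -0.2, 0.5]
finger_gap: 0.65
```

Request:
arm_command:
  rows:
    - [[0,0,0],0,-0.3]
    - [[0,0,0],0,-0.3]

```text
t: 11.6
tcp_pos: [0.5344, 0.0113, 0.2026]
tool_rot: [0.994, -0.11, -0.0, 0.0]
force: [-0.4, 0.2, -0.1]
finger_gap: 0.65
```

```bash
python3 - <<'E'
from h import *
s=manip.sense();print(s['tcp_pos'],s['tool_rot'],2*np.arctan2(*s['tool_rot'][[1,0]]))
j=manip.snapshot('side');cv2.imwrite("pics/s9.png",cv2.resize(j[120:260,210:360],None,fx=4,fy=4,interpolation=cv2.INTER_CUBIC))
j=manip.snapshot('top');cv2.imwrite("pics/t9.png",j)
E
```

```text
[0.5343923  0.01125793 0.20261782] [ 9.93952823e-01 -1.09806933e-01 -4.32660679e-04  1.88082223e-04] -0.22005763700158118
```

View pics/s9.png

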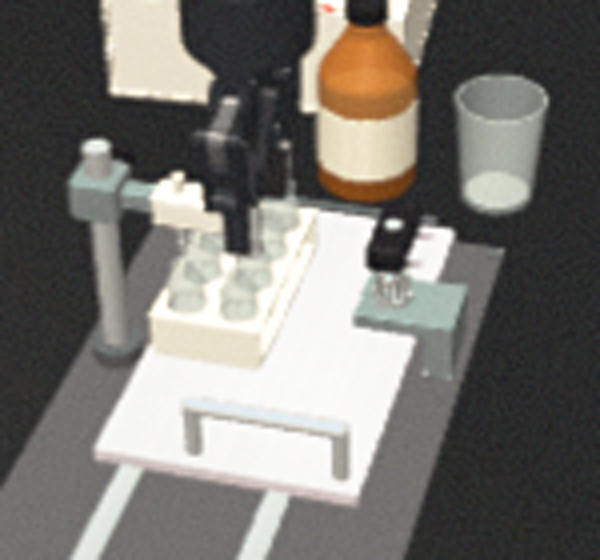

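View pics/t9.png

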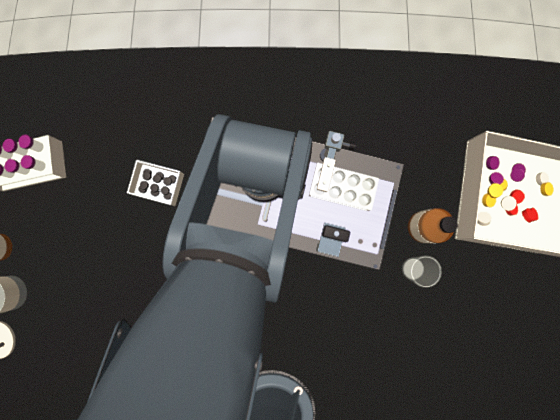

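```bash
python3 - <<'E'
from h import *
d=np.array([np.sin(.2246),np.cos(.2246),0]); p=np.array([.5344,.0113,.2026])
for z in(.19,.2,.21,.22,.23): print(z,(proj('side',np.r_[(p+.0276*d)[:2],z])-[210,120])*4)
E
```

```text
0.19 [[243.95371792 300.48478619]]
0.2 [[243.29458954 287.12032602]]
0.21 [[242.62752332 273.5999682 ]]
0.22 [[241.95236836 259.92083098]]
0.23 [[241.2689698  246.07995805]]
```

Request:
arm_command:
  rows:
    - [[0,0,-50],0,-0.3]
    - [[0,0,-50],0,-0.3]
    - [[0,0,-10],0,-0.3]
    - [[0,0,0],0,-0.3]

```text
t: 12.2
tcp_pos: [0.535, 0.0112, 0.093]
tool_rot: [0.994, -0.111, -0.0, 0.0]
force: [0.3, 0.1, 0.9]
finger_gap: 0.645
```

```bash
python3 - <<'E'
from h import *
d=np.array([np.sin(.2246),np.cos(.2246),0])
s=manip.sense();p=s['tcp_pos'];print(p,s['force'])
for z in(.09,.1,.11,.12): print(z,(proj('side',np.r_[(p+.0276*d)[:2],z])-[230,160])*8)
j=manip.snapshot('side');cv2.imwrite("pics/s10.png",cv2.resize(j[160:230,230:305],None,fx=8,fy=8,interpolation=cv2.INTER_CUBIC))
E
```

```text
[0.53503447 0.0112043  0.09296113] [0.27421939 0.1269697  0.88264074]
0.09 [[338.27879693 532.04927542]]
0.1 [[337.09348559 508.15160712]]
0.11 [[335.89480759 483.99257564]]
0.12 [[334.68252593 459.56767322]]
```

View pics/s10.png

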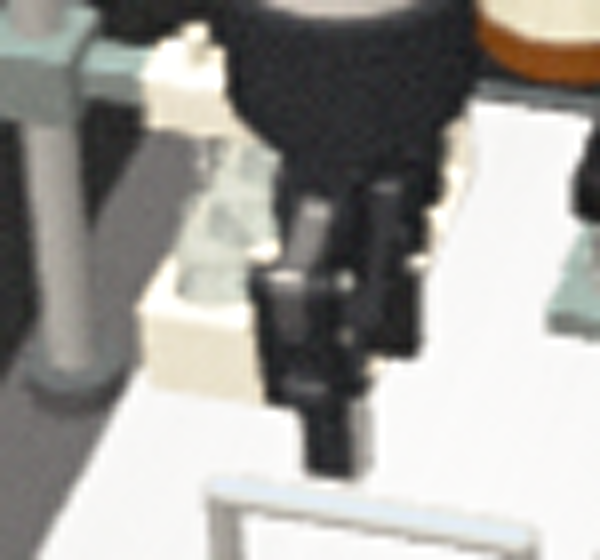

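Request:
arm_command:
  rows:
    - [[0,0,-15],0,-0.3]
    - [[0,0,-15],0,-0.3]
    - [[0,0,-12],0,-0.3]
    - [[0,0,-8],0,-0.3]
    - [[0,0,0],0,-0.3]

```text
t: 12.88
tcp_pos: [0.5344, 0.0117, 0.0419]
tool_rot: [0.994, -0.111, -0.001, -0.0]
force: [0.4, 0.1, 0.5]
finger_gap: 0.65
```

```bash
python3 - <<'E'
from h import *
s=manip.sense();p=s['tcp_pos'];print(p,s['force'])
j=manip.snapshot('side');cv2.imwrite("pics/s11.png",cv2.resize(j[160:230,230:305],None,fx=8,fy=8,interpolation=cv2.INTER_CUBIC))
E
```

```text
[0.5343766  0.01171037 0.04192064] [0.43237398 0.05787419 0.46908113]
```

View pics/s11.png

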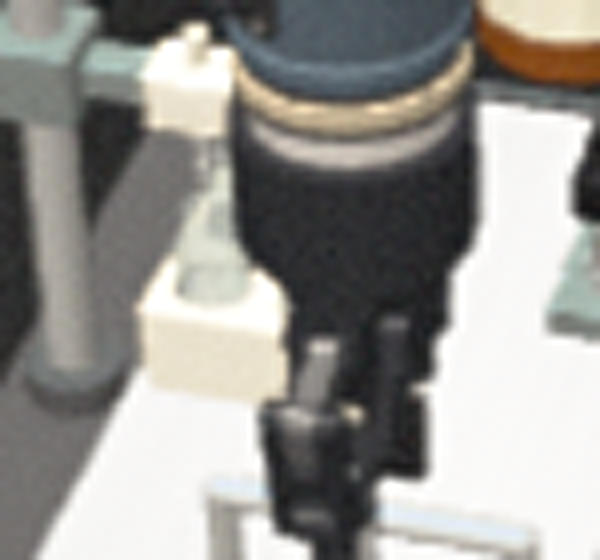

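The front finger is on the +y side of the bar, below it; the rear finger is behind. Closing.

Request:
arm_command:
  rows:
    - [[0,0,0],0,1]
    - [[0,0,0],0,1]
    - [[0,0,0],0,1]
    - [[0,0,0],0,1]
    - [[0,0,0],0,1]
    - [[0,0,0],0,1]
  squeeze: 40

```text
t: 13.68
tcp_pos: [0.5352, 0.0116, 0.0432]
tool_rot: [0.994, -0.111, 0.0, -0.0]
force: [-0.8, 0.1, 5.0]
finger_gap: 0.12
```

```bash
python3 - <<'E'
from h import *
s=manip.sense();p=s['tcp_pos'];print(p,s['force'],s['ft_torque'],s['finger_gap'])
j=manip.snapshot('side');cv2.imwrite("pics/s12.png",cv2.resize(j[150:250,220:320],None,fx=6,fy=6,interpolation=cv2.INTER_CUBIC))
E
```

```text
[0.53522367 0.01164925 0.04323383] [-0.77746659  0.12566659  4.98615476] [ 0.11332617  0.01678813 -0.07787822] 0.12000599558474802
```

View pics/s12.png

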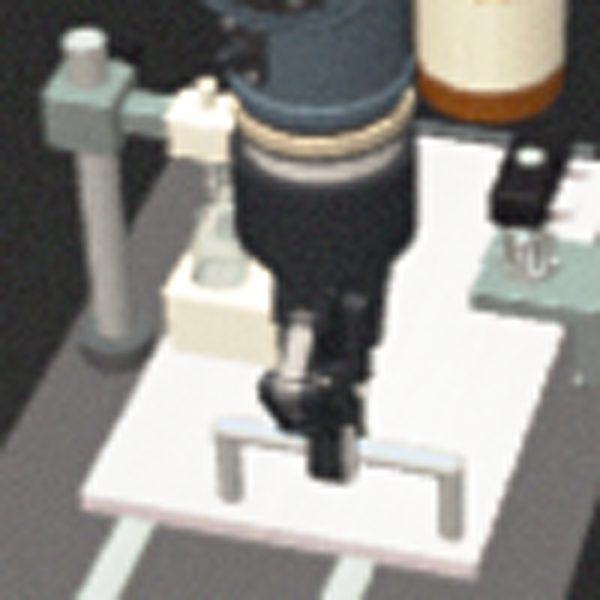

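Request:
arm_command:
  rows:
    - [[1,5,1],0,1]
    - [[1.5,5,0],0,1]
    - [[0,0,0],0,1]

```text
t: 14.1
tcp_pos: [0.5376, 0.0222, 0.0434]
tool_rot: [0.994, -0.111, 0.0, -0.0]
force: [1.1, 0.2, -3.6]
finger_gap: 0.12
```

Request:
arm_command:
  rows:
    - [[2.7,11.7,0],0,1]
    - [[2.7,11.7,0],0,1]
    - [[2.7,11.7,0],0,1]
    - [[2.7,11.7,0],0,1]
    - [[2.7,11.7,0],0,1]
    - [[2.7,11.7,0],0,1]
    - [[2.7,11.7,0],0,1]
    - [[2.7,11.7,0],0,1]
    - [[2.7,11.7,0],0,1]
    - [[2.7,11.7,0],0,1]
    - [[2.7,11.7,0],0,1]
    - [[0,0,0],0,1]

```text
t: 15.6
tcp_pos: [0.568, 0.1521, 0.0435]
tool_rot: [0.994, -0.111, 0.001, -0.001]
force: [5.3, 0.6, -11.0]
finger_gap: 0.119
```

```bash
python3 - <<'E'
from h import *
s=manip.sense();p=s['tcp_pos'];print(p,s['force'],s['ft_torque'],s['finger_gap'])
j=manip.snapshot('side');cv2.imwrite("pics/s13.png",cv2.resize(j[145:325,170:350],None,fx=3.3,fy=3.3,interpolation=cv2.INTER_CUBIC))
E
```

```text
[0.5679582  0.1521041  0.04351639] [  5.25390507   0.63055976 -11.03369359] [ 0.08288776 -0.79920693 -0.07538605] 0.11927058927107241
```

View pics/s13.png

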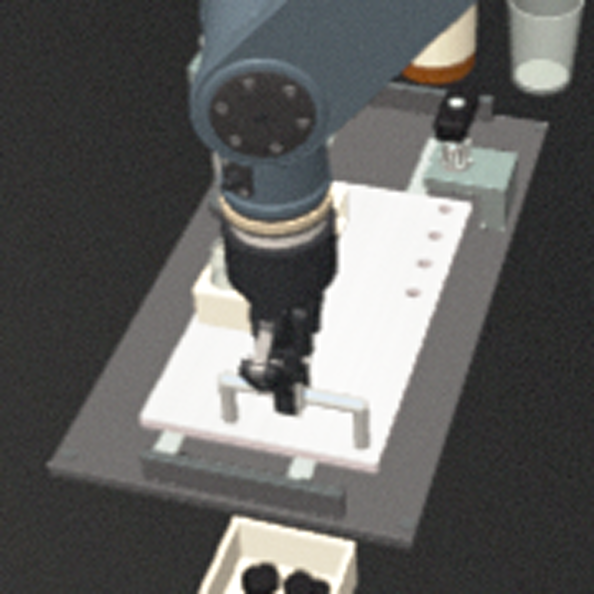

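Request:
arm_command:
  rows:
    - [[2.3,5.9,-1],0,1]
    - [[1.4,5.9,0],0,1]
    - [[1.4,5.9,0],0,1]
    - [[1,4,0],0,1]
    - [[0.3,1.5,0],0,1]
    - [[0,0,0],0,1]

```text
t: 16.4
tcp_pos: [0.573, 0.1741, 0.0432]
tool_rot: [0.994, -0.111, -0.0, -0.0]
force: [-2.2, -0.0, 4.3]
finger_gap: 0.118
```

Request:
arm_command:
  rows:
    - [[0.2,1,0],0,1]
    - [[0.2,1,0],0,1]
    - [[0.2,1,0],0,1]
    - [[0,0,0],0,1]

```text
t: 16.9
tcp_pos: [0.5736, 0.1765, 0.0433]
tool_rot: [0.994, -0.111, -0.0, 0.0]
force: [-3.4, -1.1, 6.2]
finger_gap: 0.119
```

Request:
arm_command:
  rows:
    - [[0.2,1,0],0,1]
    - [[0,0,0],0,1]

```text
t: 17.15
tcp_pos: [0.5738, 0.1773, 0.0433]
tool_rot: [0.994, -0.111, -0.0, 0.0]
force: [-2.4, -1.6, 6.3]
finger_gap: 0.121
```

Request:
arm_command:
  rows:
    - [[0.2,1,0],0,1]
    - [[0,0,0],0,1]

```text
t: 17.4
tcp_pos: [0.5738, 0.1773, 0.0433]
tool_rot: [0.994, -0.111, -0.001, 0.001]
force: [-3.2, -4.8, 6.5]
finger_gap: 0.125
```

Request:
arm_command:
  rows:
    - [[0.2,1,0],0,1]
    - [[0.2,0.5,0],0,1]
    - [[0,0,0],0,1]

```text
t: 17.77
tcp_pos: [0.5737, 0.1772, 0.0432]
tool_rot: [0.994, -0.11, -0.001, 0.002]
force: [-3.7, -8.6, 7.3]
finger_gap: 0.118
```

```bash
python3 - <<'E'
from h import *
j=manip.snapshot('side');cv2.imwrite("pics/s14.png",cv2.resize(j[145:325,170:350],None,fx=3.3,fy=3.3,interpolation=cv2.INTER_CUBIC))
E
```

```text
(no output)
```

View pics/s14.png

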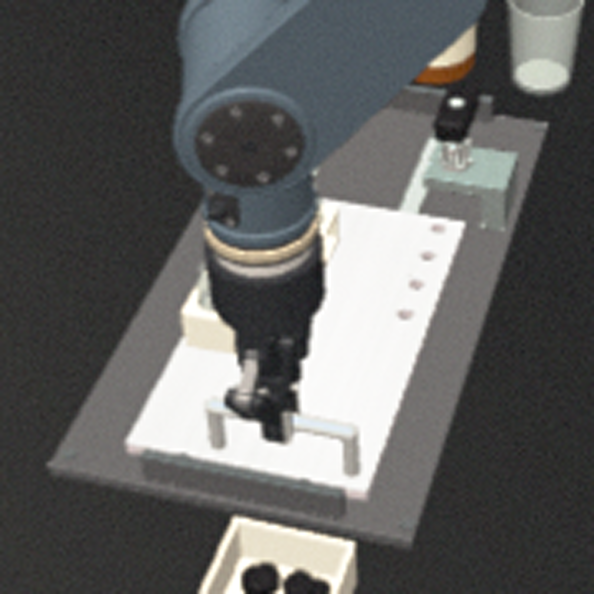

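Request:
arm_command:
  rows:
    - [[0,0,0],0,-0.3]
    - [[0,0,0],0,-0.3]
    - [[0,0,0],0,-0.3]
    - [[0,0,0],0,-0.3]

```text
t: 18.32
tcp_pos: [0.575, 0.1803, 0.0427]
tool_rot: [0.994, -0.111, 0.0, -0.0]
force: [0.4, 0.3, -0.3]
finger_gap: 0.652
```

Request:
arm_command:
  rows:
    - [[0,0,20],0,-0.3]
    - [[0,0,40],0,-0.3]
    - [[0,0,50],0,-0.3]
    - [[0,0,50],0,-0.3]
    - [[-20,50,20],0,-0.3]
    - [[-20,50,0],0,-0.3]
    - [[-20,50,0],0,-0.3]
    - [[-20,50,0],0,-0.3]
    - [[0,0,0],0,-0.3]

```text
t: 19.45
tcp_pos: [0.4926, 0.3836, 0.2227]
tool_rot: [0.994, -0.108, -0.0, -0.0]
force: [0.2, -0.4, -0.4]
finger_gap: 0.648
```

```bash
python3 - <<'E'
from h import *
s=manip.sense();print(s['t'],s['tcp_pos'],s['force'])
cv2.imwrite("pics/s15.png",manip.snapshot('side'));cv2.imwrite("pics/t15.png",manip.snapshot('top'))
E
```

```text
19.45 [0.49264198 0.38356345 0.22270506] [ 0.23598054 -0.43968591 -0.38396555]
```

View pics/s15.png

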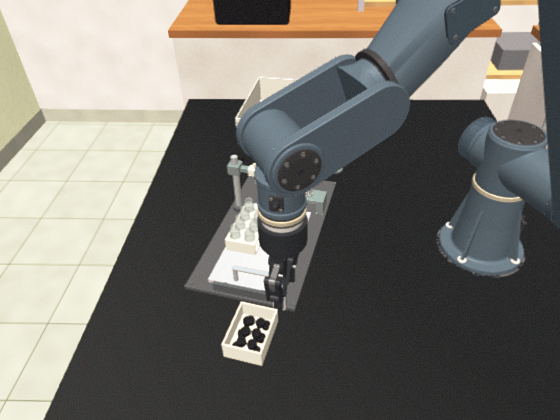

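View pics/t15.png

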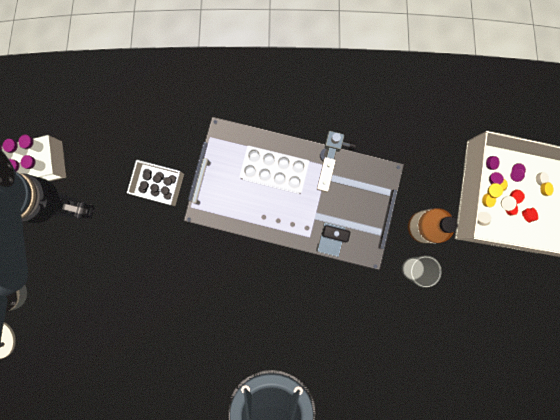

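```bash
python3 - <<'E'
from h import *
i=cv2.imread('pics/top0.png');j=cv2.imread('pics/t15.png')
P=[.59105,-.05604,-.2246]
for c in(.16,.165,.17): print(c,((proj('top',st(P,[(-20,52.5+c*1000,82),(-120,52.5+c*1000,82)]))-[170,105])*3.2).round().tolist())
print(((proj('top',st(P,[(-115,-112.5,121.5)]))-[170,105])*3.2).round())
cv2.imwrite("pics/t16.png",cv2.resize(j[105:285,170:420],None,fx=3.2,fy=3.2,interpolation=cv2.INTER_CUBIC))
E
```

```text
0.16 [[124.0, 180.0], [89.0, 312.0]]
0.165 [[117.0, 178.0], [82.0, 310.0]]
0.17 [[111.0, 177.0], [76.0, 308.0]]
[[533. 411.]]
```

View pics/t16.png

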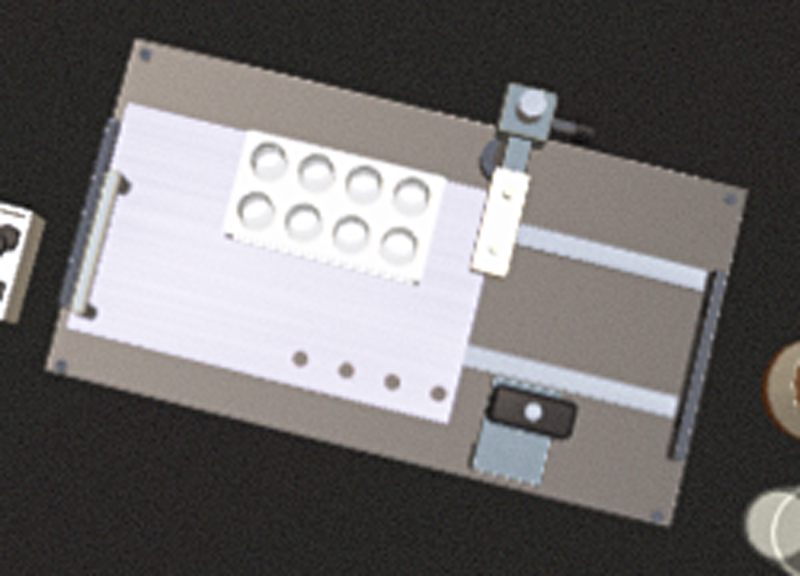

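```bash
python3 -c "
from station import manip
print(manip.sign_off())"
```

```text
the job is handed in; nothing more can be done
None
```

The pin is parked out and the carriage is against the stop at the loading end. I handed the job in at about 19.5 s.

- **Pin:** I gripped the black handle, lifted it about 20 mm, turned it about 90° counter-clockwise and let it down. After release it stayed about 15 mm up and crosswise, and it still shows turned in the last pictures.
- **Carriage:** I gripped the bow handle and drew the carriage about 170 mm, until it stopped moving and the push-back force rose to about 9 N. I then let go and moved clear. The last top picture shows the bar ends within about 1–2 mm of where a 170 mm travel puts them.
- **Surroundings:** In the last top picture the bottle, beaker and tub are where they were. The arm never ran near the vials or nozzle head. Force readings stayed at about 12 N or less.
- **What disagreed:** The first close on the pin handle caught nothing. The cameras showed the fingertips about 27 mm higher than the reported tool height implied, both here and at the start pose. I aimed that much lower for both grasps, and both then held. I did not find the cause of the offset.

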